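# Cap a stack of plaster tiles on its transport rack

## Task

Pack the second plaster tile for transport: lay the thin grey separator sheet over the stud, square on the tile that is already on the rack, and stack the other tile over the stud on top of it, square as well. Then push the black snap cap down onto the stud until it clicks and is fully home against the top tile, and finish while still holding it there, your fingers on the cap and pressing it down with about 10 to 15 N; do not let go at the end. Leave the tape roll and the sanding block where they are.

Things in the scene. Friction and masses are not known exactly. Their poses are not given: they have to be found in the camera images.
- rack: Fixed wooden board, 150 (along its x) x 100 x 15 mm, with an upright round steel stud in its middle; a plaster tile already lies on it over the stud. Origin: centre of the underside, on the table top and on the stud's axis; z up. Finished stack, heights above the table: board top 15 mm, first tile 15-29, separator sheet 29-35, second tile 35-49, rim of the cap at 49.
- stud_tip (a point): Tip of the stud, on its axis, 69 mm above the table. The stud is 18 mm in diameter, its tip a cone (9 mm across at the very top, full width 6 mm lower). Four sprung brass balls stand 3 mm out of its side (24 mm over the balls), centres 9 mm below the tip; they yield inwards under a few newtons and snap out again above the lip inside the cap.
- tile_low_center (a point): Centre (half-way up) of the plaster tile already on the rack: 110 x 60 x 14 mm, long side along its x, a 30 mm hole through its middle. z up.
- sheet_center (a point): Centre (half-way up) of the loose separator sheet, a stiff grey plastic plate 110 (along its x) x 60 x 6 mm with a 30 mm hole through its middle, about 50 g. It lies flat on the table; grasp it across the 60 mm width, over its middle if you like: the stud has room between the fingers.
- tile_top_center (a point): Centre (half-way up) of the loose plaster tile, 110 (along its x) x 60 x 14 mm with a 30 mm hole through its middle, about 180 g. It lies flat on the table; grasp it across the 60 mm width.
- cap_knob (a point): Point on the axis of the loose black snap cap, at the middle of its grip knob, 43 mm above the cap's rim. The knob is a cylinder 28 mm in diameter, from 31 to 55 mm (the cap's top) above the rim. The cap stands upright on the table, open side down; about 60 g.
- cap_foot (a point): Centre of the cap's open rim, on its axis; z up. Skirt 48 mm in diameter, 31 mm high. Its mouth narrows as a funnel from 28 mm to a 20 mm lip, 4 to 6.5 mm above the rim; above that 26 mm wide, closed at 26 mm. The lip meets the balls 10 mm above the seat; the push rises to 10-15 N, and 5 to 6 mm above the seat it drops: the balls snap out and draw the cap down (click). Home: rim on the tile.
- tape_roll: Bystander: roll of masking tape lying flat, about 104 mm across, 25 mm high. Origin: centre of its underside.
- cork_block: Bystander: cork sanding block, 64 x 100 x 28 mm. Origin: centre of its underside.
Not all that is in view belongs to the job. Leave any orange or purple look-alike of the part that bears tile_top_center alone.

How it is judged:
On the way, in this order (a step that is already met when the one before it is completed fails the run):
1. the separator sheet lies over the stud, flat and square on the first tile, let go (z of sheet_center in the frame of rack between 0.0295 and 0.0345 m and horizontal distance between sheet_center and stud_tip below 0.009 m and angle between sheet_center's own z axis and vertical below 0.07 rad and angle between the x axis of sheet_center and the x axis of rack, either way round below 0.25 rad and contact force between the fingers and sheet below 0.2 N), for 0.2 s.
2. the second tile lies over the stud, flat and square on the sheet, let go (z of sheet_center in the frame of rack between 0.0295 and 0.0345 m and horizontal distance between each of sheet_center, tile_top_center and stud_tip below 0.009 m and angle between each of sheet_center, tile_top_center's own z axis and vertical below 0.07 rad and angle between the x axis of each of sheet_center, tile_top_center and the x axis of rack, either way round below 0.25 rad and z of tile_top_center in the frame of rack between 0.039 and 0.045 m and contact force between the fingers and tile_top below 0.2 N), for 0.2 s.
3. the cap has clicked home over the stud (z of cap_foot in the frame of rack between 0.0465 and 0.0508 m and horizontal distance between cap_foot and stud_tip below 0.003 m and angle between cap_foot's own z axis and vertical below 0.08 rad), for 0.2 s.
At the end, for the whole second after the job is handed in: Tile, sheet, tile lie on the rack over the stud, each flat, at its height within 3 mm, square to the board within 14 degrees; the cap is clicked home on the top tile (rim within 2 mm of its seat), fingers still on it, and presses on the tile with over 5 N through the last second (all of step 3 and z of tile_low_center in the frame of rack between 0.019 and 0.025 m and horizontal distance between each of tile_low_center, sheet_center, tile_top_center and stud_tip below 0.009 m and angle between each of tile_low_center, sheet_center, tile_top_center's own z axis and vertical below 0.07 rad and angle between the x axis of each of tile_low_center, sheet_center, tile_top_center and the x axis of rack, either way round below 0.25 rad and z of sheet_center in the frame of rack between 0.0295 and 0.0345 m and z of tile_top_center in the frame of rack between 0.039 and 0.045 m and contact force between cap and tile_top above 5 N and contact force between the fingers and cap above 3 N); the arm keeps its last pose, push and grip.
It fails at once if the tape roll or the sanding block is pushed away by more than 3 cm (distance of any of tape_roll, cork_block from where it was at the start of the episode above 0.03 m).
It also fails if it takes over 69 s, if anything falls off the work surface, if the arm or the gripper's body presses on something with over 40 N, if the wrist force passes 120 N, or if a joint passes its speed limit or range.

## Robot

A 7-joint arm with a two-finger parallel gripper is mounted at the origin on the work surface; the furniture and walls round the work are solid. World frame = base frame: x ahead of the robot, y to its left, z up, the work surface at z = 0. Lengths are in m, angles in rad, forces in N, time in s.
With the tool pointing down it reaches from about 0.425 to 0.925 m from the base axis. Payload 6.8 kg.
Tool frame: the origin (TCP) lies midway between the tips of the shut fingers; the grasp point (between the pads) lies 19 mm behind it (manip.tcp_to_grasp is the distance from the TCP to the grasp point, in m); z points along the fingers, y is the line along which they close (so a half turn about z gives the same grasp; the last joint's range is limited). The gripper opens to 88 mm and grips with 3 to 60 N. Pads are 20 mm wide; open, the fingers measure 115 mm over their backs; the gripper's body (75 mm by 178 mm) begins 61 mm behind the grasp point.
Start: joints at [1.084, 0.477, 0.022, 1.555, -0.011, 1.109, -0.083], TCP at [0.25, -0.627, 0.196] pointing down, gripper open.
Joint ranges: [-2.96, 2.96], [-0.34, 2.1], [-1.41, 1.46], [0.24, 2.44], [-1.37, 4.51], [0.17, 1.92], [-2.96, 2.96]. Speed limits (rad/s): [2.39, 2.39, 3.14, 3.14, 3.14, 3.14, 3.14].

## Interface

Orientations are given as a 3x3 rotation matrix whose columns are the frame's x, y, z axes.
In Python, from workcell import readout, cams, ticket, manip gives the robot as it stands.
- The arm moves only by the tool send_rows, never from a script. Its argument "moves" is one flat list of numbers, 5 for each row, row after row: the finger opening in m, from 0 to 0.0878, then the shift along the tool's x, y, z in m, then the turn about the tool's z in rad. A call has 1 to 10 rows; each row shifts and turns the commanded pose from where the row before left it, along the tool's axes as they then stand; what a row does not reach is not made up. A row lasts 1/10 s, in which the tool goes at most 50 mm and 8.59 degrees, less where a joint would pass 70% of its speed; a pose out of reach is approached as far as the arm can. A call is refused whole if a number of a shift passes 0.05 or a number of a turn 0.15, either way. A call with a gripper value outside its range is refused whole. The fingers move at their own pace and stop on an object; the grip force is fixed at half the most. Time passes only in rows, so rows that do not move let the fingers close. It gives the time, the measured TCP pose, the force, the opening and the grip force at its end, in the units of the state.
- readout.get_state(): the state, without advancing time (a new reading comes with each control period).
- cams.read_camera(name): name is "scene" or "top" or "wrist"; returns a dict with "image" (384x512x3 uint8, red, green, blue), "intrinsics" (3x3 intrinsics, pixels), "R" (3x3) and "t" (3): a world point X has camera coordinates R X + t. Camera axes: x right, y down, z forward; pixel columns grow to the right and rows downward; lengths in m; the calibration is good to about 2 mm. A picture is of the moment at which its call begins. There is no depth.
- ticket.close_job(): hands the job in; it is judged then, once.
Trained networks look in a picture, given as the dict that the camera call returned (one of the last four; its "shot" number tells which), for a name from the list of things; names that differ only in an ending like _2 or _b are one class to them, and where a whole thing is asked for, a point or a joint stands for the part that bears it (a point fixed in the world has none). Each returns a list of dicts, best first, with "p" (0 to 1); they miss things now and then, are a little off and sometimes report something else, mostly with a low value. They report only what shows in the picture. A call takes as long as a camera call. They do not tell look-alikes from the thing itself.
- cams.cut_out(picture, thing): "mask" (384x512 bool, what is visible of it) and "uv" ([column, row] in pixels, amid what is visible of it).
The state is a dict: "time_s": time; "joint_positions": joint angles; "joint_velocities": joint speeds; "joint_torque": joint torques, N m; "position": TCP position; "orientation": TCP orientation; "contact_force": force on the tool from outside, world axes, zero at the start; "wrist_torque": the same for the moment, N m; "opening": finger opening in m; "finger_force": force on a finger pad.
Only numpy, scipy, OpenCV 4.12 (cv2) and the standard library are available. Lean on these libraries where they do the work, as an engineer would, in place of code of your own. Each camera call takes 0.05 s, during which the arm holds its last target. There are 200 camera calls.

## Working session

There is one attempt and no reset: what is moved stays moved. The work goes in short steps, Python scripts to look and compute and a tool call to move; the robot and the scene stay as the last step left them, time stands still between calls to the robot, and variables do not carry over. Pictures are saved under pics/ and viewed, at most 10 in all, crops included, and the job is handed in when it is done.

Besides the shell and the picture viewer there is one more tool, called by a JSON object that holds its "op" and its "data", one argument or row to a line. send_rows: Moves the arm, as the interface text tells. Its arguments: {"type":"object","properties":{"moves":{"type":"array"}},"required":["moves"]}

```bash
ls; mkdir -p pics
cat > h.py <<'E'
import numpy as np, cv2
from workcell import readout, cams, ticket, manip
def ray(p,uv,z):
    K=p["intrinsics"];R=p["R"];t=p["t"]
    uv=np.atleast_2d(np.asarray(uv,float))
    d=(np.linalg.inv(K)@np.c_[uv,np.ones(len(uv))].T).T@R
    C=-R.T@t
    return C+d*((z-C[2])/d[:,2])[:,None]
def proj(p,X):
    c=np.atleast_2d(X)@p["R"].T+p["t"];u=c@p["intrinsics"].T
    return u[:,:2]/u[:,2:]
def rect(p,mask,z):
    m=mask.astype(np.uint8);n,l,s,_=cv2.connectedComponentsWithStats(m)
    k=1+np.argmax(s[1:,4]);cs,_=cv2.findContours((l==k).astype(np.uint8),0,1)
    c=max(cs,key=len)[:,0,:]
    P=ray(p,c,z)[:,:2]
    (cx,cy),(w,h),a=cv2.minAreaRect((P*1000).astype(np.float32))
    if w<h:w,h,a=h,w,a+90
    return np.round([cx,cy,w,h,(a+90)%180-90],1)
E
python3 - <<'E'
from h import *
s=readout.get_state();print({k:np.round(v,3).tolist() for k,v in s.items()},manip.tcp_to_grasp)
for n in("top","scene"):
    p=cams.read_camera(n);cv2.imwrite(f"pics/{n}.png",p["image"][:,:,::-1])
    print(n,np.round(-p["R"].T@p["t"],3),p["intrinsics"][0,0])
    for th in("rack","tile_low_center","sheet_center","tile_top_center","cap_knob","tape_roll","cork_block","stud_tip"):
        for d in cams.cut_out(p,th):
            if d["p"]>.2: print(th,round(d["p"],2),np.round(d["uv"]),d["mask"].sum(),rect(p,d["mask"],.01) if d["mask"].sum() else '')
E
```

```text
pics
{'time_s': 0.0, 'joint_positions': [1.084, 0.478, 0.022, 1.556, -0.012, 1.109, -0.083], 'joint_velocities': [0.001, -0.0, 0.001, 0.001, 0.0, -0.002, -0.001], 'joint_torque': [-0.001, -58.286, 1.534, -27.26, -0.054, 0.017, 0.0], 'position': [0.249, -0.627, 0.195], 'orientation': [[0.929, 0.37, -0.001], [0.37, -0.929, 0.002], [-0.0, -0.002, -1.0]], 'contact_force': [0.263, -0.191, 0.741], 'wrist_torque': [0.023, -0.014, 0.022], 'finger_force': 0.0, 'opening': 0.088} 0.0187
top [0.316 0.009 1.508] 480.1755144437564
rack 0.82 [249. 211.] 922 [513.6   4.5 151.8 101.9 -22.9]
tile_low_center 0.37 [129. 188.] 409 [574.5 355.4 105.6  92.9  46.2]
sheet_center 0.84 [170. 231.] 562 [4.284e+02 2.467e+02 1.058e+02 5.880e+01 4.000e-01]
tile_top_center 0.92 [306. 243.] 510 [ 421.2 -184.9  105.7   56.6  -15.5]
tile_top_center 0.85 [212. 274.] 562 [326.5 116.3 109.   57.6  68.8]
tile_top_center 0.6 [357. 220.] 629 [ 460.6 -334.8  108.5   59.9   -1.5]
tile_top_center 0.5 [341. 185.] 237 [ 599.3 -277.3   55.4   51.4  -45.1]
cap_knob 0.62 [338. 183.] 199 [ 600.1 -275.    48.5   46.9  -45.1]
tape_roll 0.8 [135. 183.] 490 [576.  355.4 107.8  99.6  46.2]
cork_block 0.65 [288. 153.] 419 [ 707.7 -114.5   90.7   51.7   63.2]
stud_tip 0.96 [252. 209.] 997 [514.3   2.6 157.3 103.6 -22. ]
scene [0.109 0.852 0.982] 484.2038612150889
rack 0.57 [262. 221.] 916 [ 5.102e+02 -4.000e-01  1.567e+02  1.062e+02 -2.250e+01]
sheet_center 0.58 [248. 289.] 877 [424.3 245.7 110.8  61.6  -1.3]
tile_top_center 0.84 [319. 184.] 531 [ 416.4 -187.9  113.9   67.8  -18.7]
tile_top_center 0.82 [308. 268.] 891 [324.8 112.6 117.1  65.9  65.7]
cap_knob 0.71 [277. 147.] 234 [ 603.6 -298.9  105.7   45.3  -65.7]
tape_roll 0.57 [170. 292.] 1078 [574.4 346.7 118.2 103.4 -49.1]
cork_block 0.61 [222. 169.] 470 [ 702.  -121.4  105.6   73.    61.3]
stud_tip 0.79 [261. 222.] 797 [ 5.105e+02  4.000e-01  1.560e+02  1.015e+02 -2.200e+01]
```

Run:
```python
import cv2
a=cv2.imread('pics/top.png')[120:320,90:410];cv2.imwrite('pics/top_c.png',cv2.resize(a,(800,500),interpolation=2))
```

```text
(no output)
```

View pics/top_c.png

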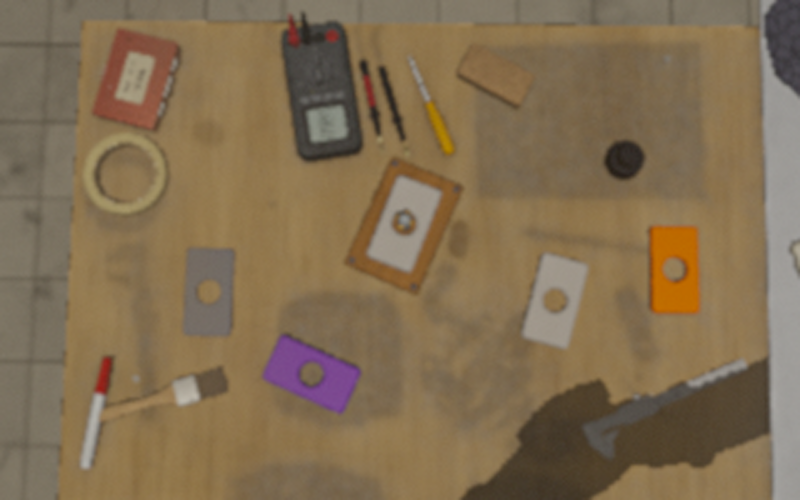

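The top view shows the rack at crop (405,225), the grey sheet at (208,292) and the cap at (624,160). Three things could be `tile_top`: white (555,300), purple (312,374) and orange (675,270). The white plaster one fits, because the look-alikes are the coloured ones. I'll write a move planner and confirm the tile in a near crop before grasping.

```bash
cat >> h.py <<'E'
def yaw(s): R=s["orientation"];return np.degrees(np.arctan2(R[1,0],R[0,0]))
def plan(xyz,yw,n,start=None):
    "n equal rows [dx dy dz dth] in tool axes; start=(xyz,yaw deg)"
    if start is None:
        s=readout.get_state();start=(s["position"],yaw(s))
    d=np.array(xyz)-start[0];w=(yw-start[1]+180)%360-180
    a=np.radians(start[1]+w*np.arange(n)/n)
    c,s_=np.cos(a).sum(),np.sin(a).sum()
    # tool x=(c,s), tool y=(s,-c)
    v=np.linalg.solve([[c,s_],[s_,-c]],d[:2])
    r=np.r_[v,-d[2]/n,-np.radians(w)/n]
    print("rows",n,np.round(r,4),"total turn",round(-w,1));return r
E
python3 - <<'E'
from h import *
plan([.514,.003,.26],-22.5,16)
E
```

```text
rows 16 [ 0.0176 -0.0401 -0.004   0.0482] total turn 44.2
```

{"op": "send_rows", "data": {
  "moves": [0.0878,0.0176,-0.0401,-0.004,0.0482,0.0878,0.0176,-0.0401,-0.004,0.0482,0.0878,0.0176,-0.0401,-0.004,0.0482,0.0878,0.0176,-0.0401,-0.004,0.0482,0.0878,0.0176,-0.0401,-0.004,0.0482,0.0878,0.0176,-0.0401,-0.004,0.0482,0.0878,0.0176,-0.0401,-0.004,0.0482,0.0878,0.0176,-0.0401,-0.004,0.0482]
}}

```text
time_s: 1.7
position: [0.3201, -0.2845, 0.2286]
orientation: [[1.0, -0.009, 0.001], [-0.009, -1.0, -0.001], [0.001, 0.001, -1.0]]
contact_force: [1.3, 0.8, 0.6]
opening: 0.0879
finger_force: 0.0
```

{"op": "send_rows", "data": {
  "moves": [0.0878,0.0176,-0.0401,-0.004,0.0482,0.0878,0.0176,-0.0401,-0.004,0.0482,0.0878,0.0176,-0.0401,-0.004,0.0482,0.0878,0.0176,-0.0401,-0.004,0.0482,0.0878,0.0176,-0.0401,-0.004,0.0482,0.0878,0.0176,-0.0401,-0.004,0.0482,0.0878,0.0176,-0.0401,-0.004,0.0482,0.0878,0.0176,-0.0401,-0.004,0.0482,0.0878,0,0,0,0]
}}

```text
time_s: 2.6
position: [0.5165, 0.009, 0.2609]
orientation: [[0.926, -0.377, 0.003], [-0.377, -0.926, 0.003], [0.001, -0.004, -1.0]]
contact_force: [-1.1, 0.2, -0.7]
opening: 0.0879
finger_force: 0.0
```

Run:
```python
from h import *
s=readout.get_state();print(s["time_s"],s["position"],yaw(s),np.round(s["joint_positions"],2))
p=cams.read_camera("wrist");cv2.imwrite("pics/w1.png",p["image"][:,:,::-1])
print(np.round(-p["R"].T@p["t"],3))
for th in("rack","tile_low_center","stud_tip"):
    for d in cams.cut_out(p,th):
        if d["p"]>.2: print(th,round(d["p"],2),np.round(d["uv"]),d["mask"].sum(),rect(p,d["mask"],.029),rect(p,d["mask"],.015))
```

```text
2.6 [0.51649478 0.00900998 0.2608656 ] -22.13107910112141 [ 0.26  0.19 -0.45  1.83  0.09  1.14 -2.18]
[ 0.58  -0.017  0.45 ]
tile_low_center 0.61 [262. 151.] 3678 [ 5.118e+02  3.000e-01  1.108e+02  6.090e+01 -2.090e+01] [509.5   0.9 114.5  63.  -20.9]
stud_tip 0.89 [266. 152.] 5128 [ 5.147e+02 -5.000e-01  1.464e+02  9.760e+01 -2.350e+01] [512.5   0.  151.2 100.8 -23.5]
```

View pics/w1.png

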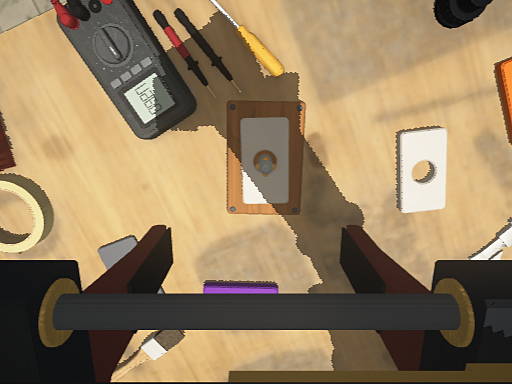

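The wrist view shows the rack at (265,157) with its stud at (265,160), so the rack centre is about (0.5125, 0.000) at -22.5°. The white tile is at (424,170). Next is the sheet.

Run:
```python
from h import *
plan([.427,.247,.16],0,8)
```

```text
rows 8 [-0.0173 -0.0277  0.0125 -0.0492] total turn -22.5
```

{"op": "send_rows", "data": {
  "moves": [0.0878,-0.0173,-0.0277,0.0126,-0.0492,0.0878,-0.0173,-0.0277,0.0126,-0.0492,0.0878,-0.0173,-0.0277,0.0126,-0.0492,0.0878,-0.0173,-0.0277,0.0126,-0.0492,0.0878,-0.0173,-0.0277,0.0126,-0.0492,0.0878,-0.0173,-0.0277,0.0126,-0.0492,0.0878,-0.0173,-0.0277,0.0126,-0.0492,0.0878,-0.0173,-0.0277,0.0126,-0.0492,0.0878,0,0,0,0,0.0878,0,0,0,0]
}}

```text
time_s: 3.8
position: [0.4273, 0.2469, 0.1593]
orientation: [[1.0, 0.0, -0.0], [0.0, -1.0, -0.001], [-0.0, 0.001, -1.0]]
contact_force: [0.2, -0.4, -0.4]
opening: 0.0878
finger_force: 0.0
```

Run:
```python
from h import *
s=readout.get_state();print(s["time_s"],s["position"],yaw(s),np.round(s["joint_positions"],2))
p=cams.read_camera("wrist");cv2.imwrite("pics/w2.png",p["image"][:,:,::-1])
for d in cams.cut_out(p,"sheet_center"):
    r=rect(p,d["mask"],.006);print(round(d["p"],2),np.round(d["uv"]),d["mask"].sum(),r)
plan([r[0]/1e3,r[1]/1e3,.002],r[4],6)
```

```text
3.8 [0.42728521 0.24690186 0.15927777] 0.02665815577067079 [-0.1   0.29 -0.65  1.98  0.21  0.94 -2.42]
0.96 [259. 162.] 5350 [427.1 243.8 109.5  60.1  -0.8]
rows 6 [-0.0002  0.0004  0.0263  0.002 ] total turn 0.7
```

View pics/w2.png

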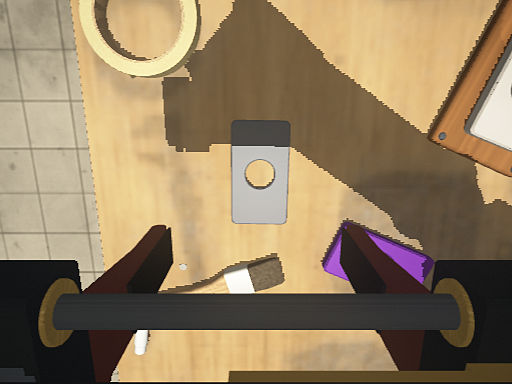

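The sheet is seen at (260,172), clear of everything. I'll descend and grip it.

{"op": "send_rows", "data": {
  "moves": [0.0878,-0.0002,0.0005,0.03,0.002,0.0878,0,0.0005,0.03,0.002,0.0878,0,0.0005,0.03,0.002,0.0878,0,0.0005,0.03,0.002,0.0878,0,0.0005,0.025,0.002,0.0878,0,0.0005,0.012,0.002,0.05,0,0,0,0,0.05,0,0,0,0,0.05,0,0,0,0,0.05,0,0,0,0]
}}

```text
time_s: 4.9
position: [0.4281, 0.2457, 0.0035]
orientation: [[1.0, -0.011, 0.002], [-0.011, -1.0, 0.001], [0.002, -0.001, -1.0]]
contact_force: [0.1, 0.1, 0.0]
opening: 0.0594
finger_force: 0.0
```

Run:
```python
from h import *
s=readout.get_state();print(s["time_s"],s["position"],yaw(s),s["opening"],s["finger_force"],s["contact_force"])
q=s["position"]+[0,0,.09]
plan([.5125,0,.12],-22.5,6,(q,yaw(s)))
```

```text
4.9 [0.42807638 0.24567124 0.00349747] -0.6380535912647827 0.05943125463559842 0.0 [0.13530169 0.13160148 0.0157062 ]
rows 6 [ 0.0209  0.0382 -0.0044  0.0636] total turn 21.9
```

{"op": "send_rows", "data": {
  "moves": [0.04,0,0,0,0,0.04,0,0,0,0,0.04,0,0,-0.01,0,0.04,0,0,-0.01,0]
}}

```text
time_s: 5.3
position: [0.427, 0.2454, 0.0231]
orientation: [[1.0, -0.01, -0.0], [-0.01, -1.0, -0.0], [-0.0, 0.0, -1.0]]
contact_force: [0.0, -0.9, 0.2]
opening: 0.04
finger_force: 0.0
```

The fingers shut to 40 mm above the sheet, so when open the tips must sit higher than the TCP. I'll reopen, check the sheet, and descend with a guard.

{"op": "send_rows", "data": {
  "moves": [0.0878,0,0,-0.04,0,0.0878,0,0,-0.04,0,0.0878,0,0,-0.04,0,0.0878,0,0,0,0]
}}

```text
time_s: 5.7
position: [0.4301, 0.2478, 0.1482]
orientation: [[1.0, -0.011, 0.009], [-0.011, -1.0, 0.005], [0.009, -0.005, -1.0]]
contact_force: [-0.6, -0.1, 0.6]
opening: 0.0689
finger_force: 0.0
```

Run:
```python
from h import *
s=readout.get_state();print(s["time_s"],s["position"],yaw(s),s["opening"])
p=cams.read_camera("wrist")
for d in cams.cut_out(p,"sheet_center"):
    r=rect(p,d["mask"],.006);print(round(d["p"],2),np.round(d["uv"]),d["mask"].sum(),r)
plan([r[0]/1e3,r[1]/1e3,.004],r[4],5)
# finger tips in the picture: where TCP-plane points would project
s=readout.get_state();R=s["orientation"]
for b in (0,.005,.01,.015): print(b,np.round(proj(p,s["position"]+R@[0,.044,-b])),np.round(proj(p,s["position"]+R@[0,-.044,-b])))
cv2.imwrite("pics/w3.png",cv2.resize(p["image"][150:384,80:440,::-1],(720,468)))
```

```text
5.7 [0.43009485 0.24777962 0.14824333] -0.6164867841883392 0.06885702008640181
0.95 [261. 166.] 5854 [426.9 243.7 111.9  62.1  -1.6]
rows 5 [-0.0002  0.0004  0.028   0.0034] total turn 1.0
0 [[333. 226.]] [[190. 225.]]
0.005 [[335. 228.]] [[188. 228.]]
0.01 [[337. 232.]] [[186. 231.]]
0.015 [[339. 235.]] [[184. 234.]]
```

View pics/w3.png

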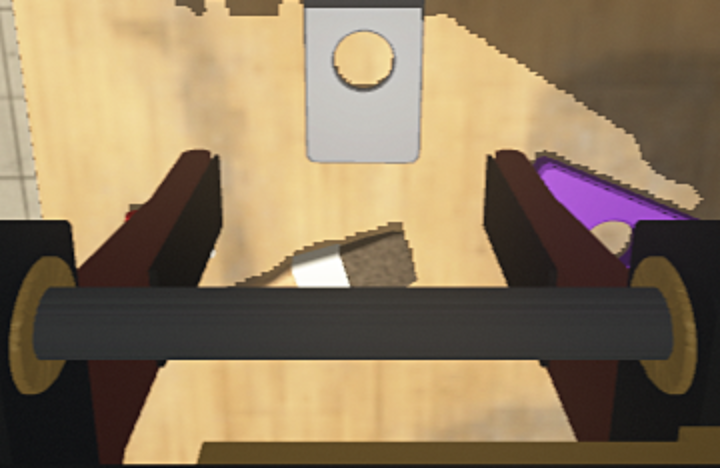

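The sheet is unmoved. I'll go lower, stepwise, watching the force.

{"op": "send_rows", "data": {
  "moves": [0.0878,-0.0002,0.0004,0.03,0.0034,0.0878,-0.0002,0.0004,0.03,0.0034,0.0878,-0.0002,0.0004,0.03,0.0034,0.0878,-0.0002,0.0004,0.03,0.0034,0.0878,-0.0002,0.0004,0.016,0.0034,0.0878,0,0,0.004,0,0.0878,0,0,0.003,0,0.0878,0,0,0.002,0,0.0878,0,0,0,0]
}}

```text
time_s: 6.7
position: [0.4265, 0.2435, -0.0022]
orientation: [[1.0, -0.028, 0.001], [-0.028, -1.0, 0.0], [0.001, -0.0, -1.0]]
contact_force: [-0.7, -0.6, 0.3]
opening: 0.0877
finger_force: 0.0
```

{"op": "send_rows", "data": {
  "moves": [0.0878,0,0,0.002,0,0.0878,0,0,0,0]
}}

```text
time_s: 6.9
position: [0.4264, 0.2433, -0.0043]
orientation: [[1.0, -0.028, 0.001], [-0.028, -1.0, 0.0], [0.001, -0.0, -1.0]]
contact_force: [1.1, -0.7, -0.2]
opening: 0.0875
finger_force: 0.0
```

{"op": "send_rows", "data": {
  "moves": [0.0878,0,0,0.002,0,0.0878,0,0,0.001,0,0.0878,0,0,0,0]
}}

```text
time_s: 7.2
position: [0.4261, 0.2432, -0.0077]
orientation: [[1.0, -0.028, -0.0], [-0.028, -1.0, -0.0], [-0.0, 0.0, -1.0]]
contact_force: [-0.5, -0.2, 0.3]
opening: 0.0872
finger_force: 0.0
```

{"op": "send_rows", "data": {
  "moves": [0.0878,0,0,0.001,0,0.0878,0,0,0.001,0,0.0878,0,0,0,0]
}}

```text
time_s: 7.5
position: [0.426, 0.2432, -0.0098]
orientation: [[1.0, -0.028, -0.0], [-0.028, -1.0, -0.0], [-0.0, 0.0, -1.0]]
contact_force: [-0.0, 0.2, 0.3]
opening: 0.0877
finger_force: 0.0
```

{"op": "send_rows", "data": {
  "moves": [0.065,0,0,-0.006,0,0.065,0,0,0,0,0.065,0,0,0,0,0.065,0,0,0,0,0.065,0,0,0.001,0,0.065,0,0,0.001,0,0.065,0,0,0,0]
}}

```text
time_s: 8.2
position: [0.4259, 0.2432, -0.0059]
orientation: [[1.0, -0.028, -0.0], [-0.028, -1.0, -0.0], [-0.0, 0.0, -1.0]]
contact_force: [-0.8, 0.8, -0.4]
opening: 0.0651
finger_force: 0.0
```

{"op": "send_rows", "data": {
  "moves": [0.065,0,0,0.001,0,0.065,0,0,0.001,0,0.065,0,0,0,0]
}}

```text
time_s: 8.5
position: [0.426, 0.2432, -0.0078]
orientation: [[1.0, -0.028, -0.0], [-0.028, -1.0, -0.0], [-0.0, 0.0, -1.0]]
contact_force: [0.0, 0.8, 0.4]
opening: 0.0653
finger_force: 0.0
```

{"op": "send_rows", "data": {
  "moves": [0.065,0,0,0.001,0,0.065,0,0,0.001,0,0.065,0,0,0,0]
}}

```text
time_s: 8.8
position: [0.4261, 0.2432, -0.0098]
orientation: [[1.0, -0.028, -0.0], [-0.028, -1.0, -0.0], [-0.0, 0.0, -1.0]]
contact_force: [0.1, -0.0, -0.3]
opening: 0.0651
finger_force: 0.0
```

Run:
```python
from h import *
s=readout.get_state();print(s["time_s"],s["position"],s["opening"],s["contact_force"])
p=cams.read_camera("wrist");cv2.imwrite("pics/w4.png",cv2.resize(p["image"][150:384,80:440,::-1],(720,468)))
```

```text
8.8 [ 0.42605406  0.24324536 -0.00977988] 0.0650865817638922 [ 0.05447352 -0.0352228  -0.26955706]
```

View pics/w4.png

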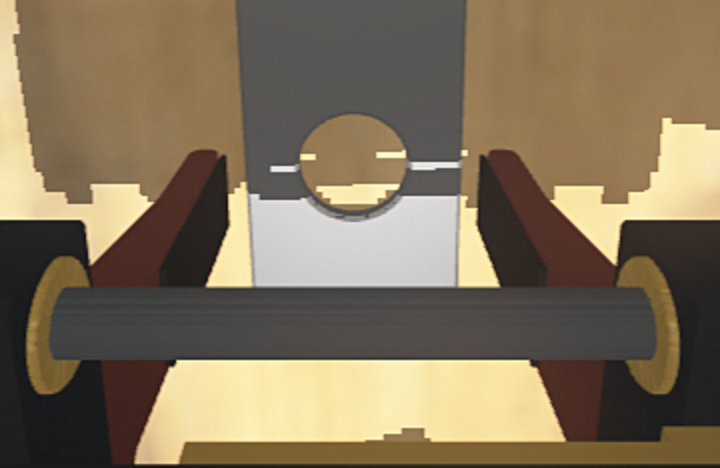

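The fingers still hover some mm over the sheet (tips at crop (225,155) and (480,155), sheet edges at (243,155) and (463,155)). I'll keep descending.

{"op": "send_rows", "data": {
  "moves": [0.066,0,0,0.0015,0,0.066,0,0,0.0015,0,0.066,0,0,0.0005,0,0.066,0,0,0,0]
}}

```text
time_s: 9.25
position: [0.426, 0.2432, -0.0133]
orientation: [[1.0, -0.028, -0.0], [-0.028, -1.0, -0.0], [-0.0, 0.0, -1.0]]
contact_force: [-0.1, 0.7, 0.3]
opening: 0.0661
finger_force: 0.0
```

{"op": "send_rows", "data": {
  "moves": [0.066,0,0,0.001,0,0.066,0,0,0.001,0,0.066,0,0,0,0]
}}

```text
time_s: 9.55
position: [0.426, 0.2432, -0.0153]
orientation: [[1.0, -0.028, -0.0], [-0.028, -1.0, -0.0], [-0.0, 0.0, -1.0]]
contact_force: [-0.1, 0.1, -0.4]
opening: 0.0657
finger_force: 0.0
```

{"op": "send_rows", "data": {
  "moves": [0.066,0,0,0.001,0,0.066,0,0,0.001,0,0.066,0,0,0,0]
}}

```text
time_s: 9.85
position: [0.4261, 0.2432, -0.0173]
orientation: [[1.0, -0.028, -0.0], [-0.028, -1.0, -0.0], [-0.0, 0.0, -1.0]]
contact_force: [-0.1, -0.0, -0.2]
opening: 0.066
finger_force: 0.0
```

{"op": "send_rows", "data": {
  "moves": [0.066,0,0,0.001,0,0.066,0,0,0.0005,0,0.066,0,0,0,0]
}}

```text
time_s: 10.15
position: [0.4261, 0.2433, -0.0187]
orientation: [[1.0, -0.028, -0.0], [-0.028, -1.0, -0.0], [-0.0, 0.0, -1.0]]
contact_force: [0.5, -0.1, 0.1]
opening: 0.066
finger_force: 0.0
```

{"op": "send_rows", "data": {
  "moves": [0.05,0,0,0,0,0.05,0,0,0,0,0.05,0,0,0,0]
}}

```text
time_s: 10.45
position: [0.4261, 0.2433, -0.0186]
orientation: [[1.0, -0.028, 0.0], [-0.028, -1.0, -0.0], [0.0, 0.0, -1.0]]
contact_force: [0.1, 0.0, 0.1]
opening: 0.0504
finger_force: 0.0
```

Run:
```python
from h import *
s=readout.get_state();print(s["time_s"],s["position"],s["opening"],s["contact_force"])
p=cams.read_camera("wrist");K=p["intrinsics"];C=-p["R"].T@p["t"];print(K.round(1).tolist(),C.round(4),"cam axis",p["R"][2].round(3))
Rt=s["orientation"]
print("cam in tool",(Rt.T@(C-s["position"])).round(4))
for z in (0.,.006,.0126,.02,.03): print(z,proj(p,np.array([s["position"]+Rt@[0,y,0] for y in(.0252,-.0252)])*[1,1,0]+[0,0,z]).round(1).tolist())
cv2.imwrite("pics/w5.png",cv2.resize(p["image"][150:384,80:440,::-1],(720,468)))
t=cams.read_camera("scene");u=proj(t,s["position"]*[1,1,0])[0].astype(int);print(u)
c=t["image"][u[1]-60:u[1]+30,u[0]-60:u[0]+60,::-1];cv2.imwrite("pics/s5.png",cv2.resize(c,(720,540),interpolation=2))
```

```text
10.45 [ 0.42614981  0.24330783 -0.01862225] 0.05037644564634276 [0.07428864 0.01864453 0.136557  ]
[[335.7, 0.0, 256.0], [0.0, 335.7, 194.5], [0.0, 0.0, 1.0]] [0.4954 0.2421 0.1703] cam axis [-0.259  0.008 -0.966]
cam in tool [ 0.0693 -0.0008 -0.1889]
0.0 [[304.1, 236.3], [211.3, 236.3]]
0.006 [[305.7, 240.6], [209.9, 240.6]]
0.0126 [[307.5, 245.7], [208.1, 245.7]]
0.02 [[309.7, 251.9], [206.0, 251.9]]
0.03 [[313.1, 261.2], [202.9, 261.2]]
[250 292]
```

View pics/s5.png

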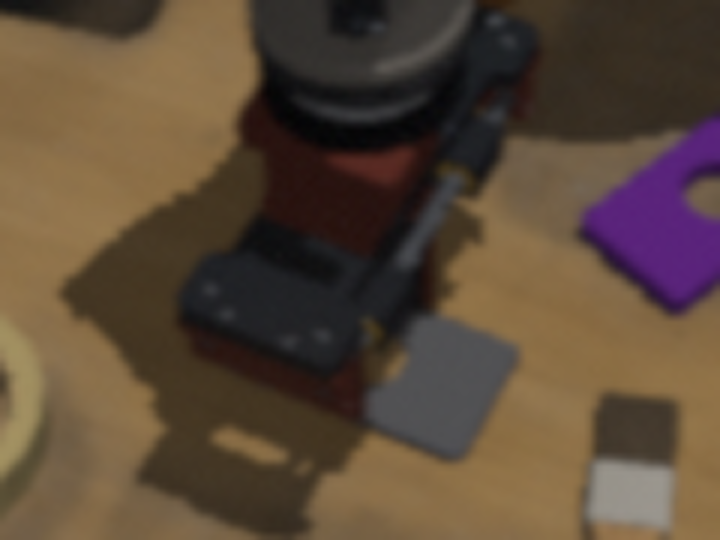

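The tips are about 25 mm behind the reported TCP (scale from the image, and the misses agree). I'll open, go down a further 4–5 mm with a guard, and close.

{"op": "send_rows", "data": {
  "moves": [0.068,0,0,-0.002,0,0.068,0,0,0,0,0.068,0,0,0,0,0.068,0,0,0.0025,0,0.068,0,0,0.002,0,0.068,0,0,0.0015,0,0.068,0,0,0.0005,0,0.068,0,0,0,0]
}}

```text
time_s: 11.35
position: [0.426, 0.2432, -0.0233]
orientation: [[1.0, -0.028, -0.0], [-0.028, -1.0, -0.0], [-0.0, 0.0, -1.0]]
contact_force: [-0.2, -0.5, -0.2]
opening: 0.0678
finger_force: 0.0
```

{"op": "send_rows", "data": {
  "moves": [0.045,0,0,0,0,0.045,0,0,0,0,0.045,0,0,0,0,0.045,0,0,0,0]
}}

```text
time_s: 11.75
position: [0.4261, 0.2433, -0.0231]
orientation: [[1.0, -0.028, 0.0], [-0.028, -1.0, -0.0], [0.0, 0.0, -1.0]]
contact_force: [-0.3, -0.6, -0.6]
opening: 0.0595
finger_force: 30.0
```

Gripped (59.5 mm, 30 N). Lift and carry it to above the stud.

Run:
```python
from h import *
s=readout.get_state();y=yaw(s)
plan([.5122,0,.085],-22.5,7,(s["position"]+[0,0,.105],y))
```

```text
rows 7 [ 0.0186  0.0321 -0.0004  0.0521] total turn 20.9
```

{"op": "send_rows", "data": {
  "moves": [0.045,0,0,-0.025,0,0.045,0,0,-0.04,0,0.045,0,0,-0.04,0,0.045,0.0186,0.0321,-0.0004,0.0521,0.045,0.0186,0.0321,-0.0004,0.0521,0.045,0.0186,0.0321,-0.0004,0.0521,0.045,0.0186,0.0321,-0.0004,0.0521,0.045,0.0186,0.0321,-0.0004,0.0521,0.045,0.0186,0.0321,-0.0004,0.0521,0.045,0.0186,0.0321,-0.0004,0.0521]
}}

```text
time_s: 12.75
position: [0.5128, -0.0016, 0.0848]
orientation: [[0.923, -0.384, 0.0], [-0.384, -0.923, 0.0], [0.0, -0.0, -1.0]]
contact_force: [0.9, -1.1, -0.6]
opening: 0.0593
finger_force: 30.0
```

{"op": "send_rows", "data": {
  "moves": [0.045,0,0,0,0,0.045,0,0,0,0]
}}

```text
time_s: 12.95
position: [0.5123, -0.0007, 0.0846]
orientation: [[0.923, -0.384, -0.0], [-0.384, -0.923, -0.0], [-0.0, 0.0, -1.0]]
contact_force: [-0.6, 0.6, -0.8]
opening: 0.0591
finger_force: 30.0
```

Run:
```python
from h import *
s=readout.get_state();print(s["time_s"],s["position"],yaw(s),s["opening"],s["finger_force"])
p=cams.read_camera("wrist");cv2.imwrite("pics/w6.png",p["image"][:,:,::-1])
for d in cams.cut_out(p,"sheet_center"):
    if d["p"]>.3: print(round(d["p"],2),np.round(d["uv"]),d["mask"].sum(),rect(p,d["mask"],s["position"][2]+.0293))
for X in ([.5125,0,.069],[.5125,0,.029]): print(proj(p,X))
```

```text
12.95 [ 0.51234649 -0.00073861  0.08456105] -22.581125216491387 0.05911559833929365 29.984150826931
0.81 [255. 205.] 16791 [524.9  -5.7  84.3  59.6 -22. ]
[[255.43964416 215.91982488]]
[[255.55229371 198.92481639]]
```

View pics/w6.png

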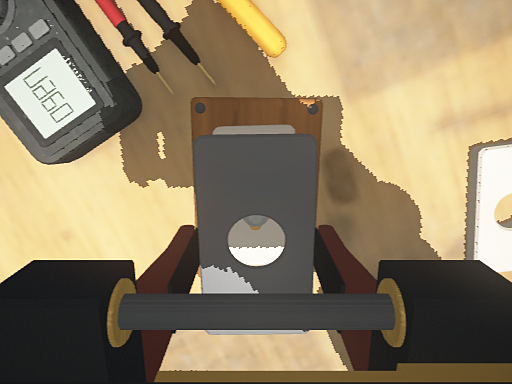

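The view shows the sheet's hole at (256,240) and the stud tip through it at (256,217), as predicted. Lower it.

{"op": "send_rows", "data": {
  "moves": [0.045,-0.0005,-0.0006,0.02,0,0.045,0,0,0.02,0,0.045,0,0,0.015,0,0.045,0,0,0.012,0,0.045,0,0,0.007,0,0.045,0,0,0.003,0,0.045,0,0,0,0]
}}

```text
time_s: 13.75
position: [0.5123, 0.001, 0.0077]
orientation: [[0.924, -0.382, -0.0], [-0.382, -0.924, 0.0], [-0.0, -0.0, -1.0]]
contact_force: [-0.2, 0.6, -0.3]
opening: 0.0589
finger_force: 30.0
```

{"op": "send_rows", "data": {
  "moves": [0.045,0,0,0.001,0,0.045,0,0,0.0005,0,0.045,0,0,0,0]
}}

```text
time_s: 14.05
position: [0.5125, 0.0006, 0.0065]
orientation: [[0.924, -0.383, 0.001], [-0.383, -0.924, -0.0], [0.001, -0.0, -1.0]]
contact_force: [-0.4, 0.3, -0.2]
opening: 0.0591
finger_force: 30.0
```

{"op": "send_rows", "data": {
  "moves": [0.045,0,0,0.0006,0,0.045,0,0,0.0004,0,0.075,0,0,0,0,0.075,0,0,0,0,0.075,0,0,0,0,0.075,0,0,-0.01,0,0.0878,0,0,-0.03,0,0.0878,0,0,-0.04,0,0.0878,0,0,-0.03,0,0.0878,0,0,0,0]
}}

```text
time_s: 15.05
position: [0.5154, 0.0011, 0.1198]
orientation: [[0.924, -0.383, 0.008], [-0.383, -0.924, 0.0], [0.007, -0.003, -1.0]]
contact_force: [0.1, -0.2, -0.5]
opening: 0.0878
finger_force: 0.0
```

Run:
```python
from h import *
s=readout.get_state();print(s["time_s"],s["position"],yaw(s),s["opening"],s["contact_force"])
p=cams.read_camera("wrist");cv2.imwrite("pics/w7.png",p["image"][:,:,::-1])
for d in cams.cut_out(p,"sheet_center"):
    if d["p"]>.3: print(round(d["p"],2),np.round(d["uv"]),d["mask"].sum(),rect(p,d["mask"],.035))
for th in("rack","stud_tip"):
  for d in cams.cut_out(p,th):
    if d["p"]>.3: print(th,round(d["p"],2),np.round(d["uv"]),rect(p,d["mask"],.015))
print(proj(p,[.5125,0,.069]))
for d in cams.cut_out(p,"tile_top_center"):
    if d["p"]>.3: print("tile",round(d["p"],2),np.round(d["uv"]),rect(p,d["mask"],.014))
plan([.42,-.186,.13],-16,8)
```

```text
15.05 [0.51542469 0.00108672 0.11981901] -22.496480160493437 0.08776986226174219 [ 0.10121991 -0.16189721 -0.50667562]
0.75 [258. 176.] 8058 [512.8   0.6 110.4  60.7 -22.2]
rack 0.94 [258. 177.] [ 5.125e+02 -2.000e-01  1.484e+02  9.880e+01 -2.320e+01]
rack 0.38 [256. 177.] [508.3   2.5 118.1  64.4 -20.9]
stud_tip 0.63 [264. 177.] [ 5.125e+02 -2.000e-01  1.483e+02  9.870e+01 -2.320e+01]
[[259.55135975 203.92399372]]
tile 0.88 [475. 191.] [ 421.9 -181.8  112.    58.2  -14.3]
tile 0.58 [220. 364.] [345.3 104.9 110.3  37.6  67.7]
rows 8 [-0.0029  0.0258 -0.002  -0.0141] total turn -6.5
```

The sheet is placed well: (0.5128, 0.0006), -22.2°. Next is the white tile.

{"op": "send_rows", "data": {
  "moves": [0.0878,-0.0029,0.0258,-0.002,-0.0141,0.0878,-0.0029,0.0258,-0.002,-0.0141,0.0878,-0.0029,0.0258,-0.002,-0.0141,0.0878,-0.0029,0.0258,-0.002,-0.0141,0.0878,-0.0029,0.0258,-0.002,-0.0141,0.0878,-0.0029,0.0258,-0.002,-0.0141,0.0878,-0.0029,0.0258,-0.002,-0.0141,0.0878,-0.0029,0.0258,-0.002,-0.0141,0.0878,0,0,0,0,0.0878,0,0,0,0]
}}

```text
time_s: 16.3
position: [0.4204, -0.1857, 0.1304]
orientation: [[0.961, -0.277, -0.001], [-0.277, -0.961, 0.001], [-0.002, -0.001, -1.0]]
contact_force: [-0.2, 0.1, -0.5]
opening: 0.0878
finger_force: 0.0
```

Run:
```python
from h import *
s=readout.get_state();print(s["time_s"],s["position"],yaw(s),np.round(s["joint_positions"],2))
p=cams.read_camera("wrist");cv2.imwrite("pics/w8.png",p["image"][:,:,::-1])
for d in cams.cut_out(p,"tile_top_center"):
    if d["p"]>.3:
        r=rect(p,d["mask"],.014);print("tile",round(d["p"],2),np.round(d["uv"]),r)
        plan([r[0]/1e3,r[1]/1e3,-.021],r[4],6)
```

```text
16.3 [ 0.42042801 -0.1856837   0.1303559 ] -16.100965227808082 [ 0.66  0.24 -0.43  2.09  0.13  0.83 -1.7 ]
tile 0.94 [253. 166.] [ 419.3 -188.6  109.9   59.6  -15.3]
rows 6 [-0.0001  0.0007  0.0253 -0.0019] total turn -0.7
tile 0.57 [418.  72.] [ 4.587e+02 -3.369e+02  1.108e+02  6.430e+01 -2.000e-01]
rows 6 [ 0.0103  0.0241  0.0253 -0.0458] total turn -15.8
```

View pics/w8.png

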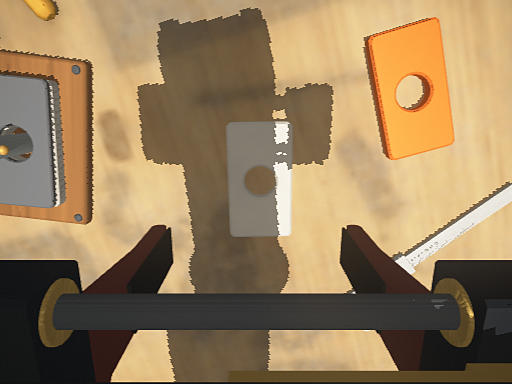

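The white tile at (259,180) is the plaster one; the orange look-alike is at (410,88). Grasp it.

{"op": "send_rows", "data": {
  "moves": [0.0878,-0.0001,0.0007,0.034,-0.002,0.0878,-0.0001,0.0007,0.034,-0.002,0.0878,-0.0001,0.0007,0.034,-0.002,0.0878,-0.0001,0.0007,0.025,-0.002,0.0878,-0.0001,0.0007,0.014,-0.002,0.0878,0,0.0007,0.0103,-0.002,0.045,0,0,0,0,0.045,0,0,0,0,0.045,0,0,0,0,0.045,0,0,0,0]
}}

```text
time_s: 17.4
position: [0.4202, -0.1899, -0.0193]
orientation: [[0.964, -0.265, 0.002], [-0.265, -0.964, -0.001], [0.002, 0.0, -1.0]]
contact_force: [-0.1, 0.0, 1.4]
opening: 0.0595
finger_force: 30.0
```

{"op": "send_rows", "data": {
  "moves": [0.045,0,0,0,0,0.045,0,0,0,0]
}}

```text
time_s: 17.6
position: [0.4201, -0.1899, -0.0194]
orientation: [[0.964, -0.265, 0.001], [-0.265, -0.964, -0.001], [0.002, 0.0, -1.0]]
contact_force: [-1.1, 1.8, 6.8]
opening: 0.0595
finger_force: 30.0
```

Run:
```python
from h import *
s=readout.get_state();print(s["time_s"],s["position"],yaw(s),s["opening"],s["finger_force"])
plan([.5122,0.0003,.096],-22.5,6,(s["position"]+[0,0,.115],yaw(s)))
```

```text
17.6 [ 0.42013253 -0.1899495  -0.01937565] -15.349717925983471 0.05950556525632008 30.00147968530655
rows 6 [ 0.0046 -0.0349 -0.0001  0.0208] total turn 7.2
```

{"op": "send_rows", "data": {
  "moves": [0.045,0,0,-0.025,0,0.045,0,0,-0.045,0,0.045,0,0,-0.045,0,0.045,0.0046,-0.0349,0,0.0208,0.045,0.0046,-0.0349,0,0.0208,0.045,0.0046,-0.0349,0,0.0208,0.045,0.0046,-0.0349,0,0.0208,0.045,0.0046,-0.0349,0,0.0208,0.045,0.0046,-0.0349,0,0.0208,0.045,0,0,0,0]
}}

```text
time_s: 18.6
position: [0.5134, 0.0058, 0.0954]
orientation: [[0.926, -0.377, 0.002], [-0.377, -0.926, 0.003], [0.001, -0.004, -1.0]]
contact_force: [0.2, 0.2, -0.9]
opening: 0.0597
finger_force: 30.0
```

{"op": "send_rows", "data": {
  "moves": [0.045,0,0,0,0,0.045,0,0,0,0]
}}

```text
time_s: 18.8
position: [0.5105, -0.001, 0.0945]
orientation: [[0.924, -0.384, -0.001], [-0.384, -0.924, -0.001], [-0.001, 0.001, -1.0]]
contact_force: [-0.2, -0.1, -2.8]
opening: 0.0596
finger_force: 30.0
```

Run:
```python
from h import *
s=readout.get_state();print(s["time_s"],s["position"],yaw(s),s["opening"],s["finger_force"],s["contact_force"])
p=cams.read_camera("wrist")
for d in cams.cut_out(p,"tile_top_center"):
    if d["p"]>.3: print(round(d["p"],2),np.round(d["uv"]),d["mask"].sum(),rect(p,d["mask"],s["position"][2]+.0334))
print(proj(p,[.5125,0,.069]))
plan([.5122,0.0003,.018],-22.5,1)
```

```text
18.8 [ 0.51045767 -0.00101514  0.0945068 ] -22.555224241399298 0.059571042136508594 29.999476969242096 [-0.2403421  -0.12312213 -2.76250665]
0.97 [255. 211.] 18159 [523.3  -6.2  80.7  59.4 -22.5]
0.63 [218. 368.] 564 [451.   44.9  58.6   4.3  66.5]
[[253.93736961 208.78878826]]
rows 1 [ 0.0008 -0.002   0.0767 -0.0018] total turn -0.1
```

{"op": "send_rows", "data": {
  "moves": [0.045,0.0015,-0.0018,0.02,0,0.045,0,0,0.02,0,0.045,0,0,0.015,0,0.045,0,0,0.012,0,0.045,0,0,0.006,0,0.045,0,0,0.003,0,0.045,0,0,0,0]
}}

```text
time_s: 19.6
position: [0.5135, 0.0012, 0.0189]
orientation: [[0.924, -0.383, 0.0], [-0.383, -0.924, -0.0], [0.0, 0.0, -1.0]]
contact_force: [-0.7, 0.1, -0.8]
opening: 0.0598
finger_force: 30.0
```

{"op": "send_rows", "data": {
  "moves": [0.045,0,0,0.0012,0,0.045,0,0,0.0005,0,0.045,0,0,0,0]
}}

```text
time_s: 19.9
position: [0.5137, 0.0013, 0.0175]
orientation: [[0.924, -0.383, 0.001], [-0.383, -0.924, -0.0], [0.001, -0.0, -1.0]]
contact_force: [0.4, -0.4, -1.6]
opening: 0.0598
finger_force: 30.0
```

{"op": "send_rows", "data": {
  "moves": [0.045,0,0.001,0.001,0,0.045,0,0,0.0006,0,0.045,0,0,0,0]
}}

```text
time_s: 20.2
position: [0.5131, 0.0002, 0.0157]
orientation: [[0.924, -0.383, 0.0], [-0.383, -0.924, -0.0], [0.0, 0.0, -1.0]]
contact_force: [-1.0, -0.3, 0.3]
opening: 0.0596
finger_force: 30.0
```

{"op": "send_rows", "data": {
  "moves": [0.045,0,0,0.0004,0,0.075,0,0,0,0,0.075,0,0,0,0,0.075,0,0,0,0,0.075,0,0,-0.01,0,0.0878,0,0,-0.03,0,0.0878,0,0,-0.04,0,0.0878,0,0,-0.03,0,0.0878,0,0,0,0]
}}

```text
time_s: 21.1
position: [0.5163, 0.0009, 0.1299]
orientation: [[0.924, -0.383, 0.008], [-0.383, -0.924, 0.0], [0.008, -0.003, -1.0]]
contact_force: [0.7, -0.1, 0.5]
opening: 0.0878
finger_force: 0.0
```

Run:
```python
from h import *
s=readout.get_state();print(s["time_s"],s["position"],yaw(s),s["opening"],s["contact_force"])
p=cams.read_camera("wrist");cv2.imwrite("pics/w9.png",p["image"][:,:,::-1])
for d in cams.cut_out(p,"tile_top_center"):
    if d["p"]>.3: print(round(d["p"],2),np.round(d["uv"]),rect(p,d["mask"],.049))
for d in cams.cut_out(p,"rack"):
    if d["p"]>.3: print("rack",round(d["p"],2),np.round(d["uv"]),rect(p,d["mask"],.015))
print(proj(p,[.5125,0,.069]))
t=cams.read_camera("top")
for d in cams.cut_out(t,"cap_knob"):
    if d["p"]>.3: print("cap",round(d["p"],2),np.round(d["uv"]),rect(t,d["mask"],.031),rect(t,d["mask"],.055))
plan([.593,-.272,.14],-22.5,7)
```

```text
21.1 [0.51627315 0.00092278 0.12989835] -22.494308229433695 0.08782655061019802 [ 0.71837982 -0.07618845  0.49637466]
0.8 [220. 360.] [367.3  91.2  95.8  41.8  66.6]
0.75 [257. 177.] [ 5.123e+02  5.000e-01  1.100e+02  5.960e+01 -2.250e+01]
rack 0.84 [258. 178.] [ 5.125e+02 -2.000e-01  1.484e+02  9.890e+01 -2.320e+01]
[[259.69879883 201.31905608]]
cap 0.46 [341. 187.] [ 594.6 -274.1   48.1   47.1   -1.1] [ 590.  -269.5   47.3   46.3   -1.1]
rows 7 [ 0.0256  0.0315 -0.0023  0.    ] total turn 0.0
```

The second tile is in place: (0.5123, 0.0005), -22.5°. Go to the cap.

{"op": "send_rows", "data": {
  "moves": [0.0878,0.0256,0.0315,-0.004,0,0.0878,0.0256,0.0315,-0.004,0,0.0878,0.0256,0.0315,-0.004,0,0.0878,0.0256,0.0315,-0.004,0,0.0878,0.0256,0.0315,-0.004,0,0.0878,0.0256,0.0315,-0.004,0,0.0878,0.0256,0.0315,-0.004,0,0.0878,0,0,0,0,0.0878,0,0,0,0]
}}

```text
time_s: 22.25
position: [0.5934, -0.2723, 0.1514]
orientation: [[0.923, -0.384, -0.002], [-0.384, -0.923, 0.001], [-0.003, -0.0, -1.0]]
contact_force: [0.6, 0.7, -0.5]
opening: 0.0877
finger_force: 0.0
```

Run:
```python
from h import *
s=readout.get_state();print(s["time_s"],s["position"],yaw(s),np.round(s["joint_positions"],2))
p=cams.read_camera("wrist");cv2.imwrite("pics/w10.png",p["image"][:,:,::-1])
for d in cams.cut_out(p,"cap_knob"):
    if d["p"]>.2: print(round(d["p"],2),np.round(d["uv"]),d["mask"].sum(),rect(p,d["mask"],.031),rect(p,d["mask"],.055))
for X in ([.594,-.273,0.055],[.594,-.273,.031]): print(proj(p,X))
```

```text
22.25 [ 0.59344741 -0.27228907  0.15138652] -22.589476680504696 [ 0.61  0.51 -0.38  1.63  0.21  1.04 -1.8 ]
0.63 [264. 169.] 1950 [ 599.8 -280.1   47.6   44.2  -22.6] [ 604.3 -281.5   43.9   40.8  -22.6]
[[256.96373757 184.87905143]]
[[256.91542911 178.9021744 ]]
```

View pics/w10.png

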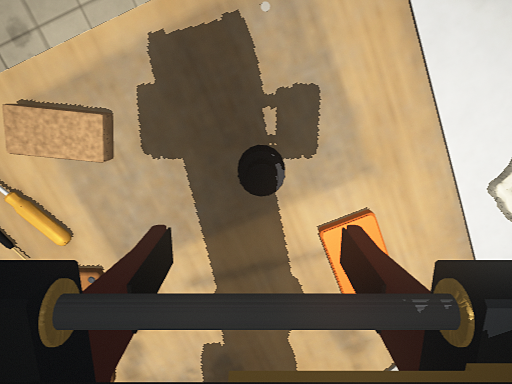

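The cap is at (261,170). I'll fit its model silhouette to the mask.

```bash
cat > fit.py <<'E'
from h import *
from scipy.optimize import minimize
def capfit(p,x0):
    d=cams.cut_out(p,"cap_knob")[0];M=cv2.resize(d["mask"].astype(np.float32),None,fx=4,fy=4)>.5
    a=np.linspace(0,2*np.pi,60)
    def cost(x):
        I=np.zeros(M.shape,np.uint8)
        for r,zs in((.024,(0,.031)),(.014,(.031,.055))):
            P=np.concatenate([np.c_[x[0]+r*np.cos(a),x[1]+r*np.sin(a),0*a+z] for z in zs])
            u=(proj(p,P)+.5)*4-.5
            cv2.fillConvexPoly(I,cv2.convexHull(u.astype(np.float32)).round().astype(int),1)
        return 1-(M&(I>0)).sum()/(M|(I>0)).sum()
    r=minimize(cost,x0,method="Nelder-Mead",options=dict(initial_simplex=np.array(x0)+[[0,0],[.01,0],[0,.01]]))
    return r.x,r.fun
E
python3 - <<'E'
from fit import *
for n in("wrist","top"):
    x,f=capfit(cams.read_camera(n),[.597,-.277]);print(n,x,f)
    plan([*x,.06],-22.5,4)
E
```

```text
wrist [ 0.59838853 -0.27942672] 0.08934015992636479
rows 4 [0.0019 0.0018 0.0232 0.0007] total turn 0.2
top [ 0.59921764 -0.27372352] 0.11836158192090396
rows 4 [0.0014 0.0003 0.0233 0.0005] total turn 0.1
```

{"op": "send_rows", "data": {
  "moves": [0.0878,0.0019,0.0016,0.03,0,0.0878,0.0019,0.0016,0.03,0,0.0878,0.0019,0.0016,0.03,0,0.07,0.0018,0.0016,0.028,0,0.07,0,0,0.016,0,0.06,0,0,0.007,0,0.06,0,0,0,0]
}}

```text
time_s: 23.25
position: [0.5986, -0.2801, 0.0119]
orientation: [[0.924, -0.382, -0.001], [-0.382, -0.924, 0.0], [-0.001, -0.0, -1.0]]
contact_force: [-0.7, -0.1, 0.3]
opening: 0.061
finger_force: 0.0
```

Run:
```python
from fit import *
s=readout.get_state();print(s["time_s"],s["position"],s["opening"],s["contact_force"])
p=cams.read_camera("wrist");print(len(cams.cut_out(p,"cap_knob")))
try: print(capfit(p,s["position"][:2]+[0,0]))
except Exception as e: print(e)
cv2.imwrite("pics/w11.png",cv2.resize(p["image"][130:330,126:386,::-1],(780,600)))
```

```text
23.25 [ 0.59862116 -0.28007816  0.01187398] 0.06104481083220084 [-0.68507354 -0.10909162  0.30565413]
1
(array([ 0.597295  , -0.27883112]), np.float64(0.097319823500572))
```

{"op": "send_rows", "data": {
  "moves": [0.045,-0.0012,0,0,0,0.02,0,0,0,0,0.02,0,0,0,0,0.02,0,0,0,0,0.02,0,0,0,0,0.02,0,0,0,0,0.02,0,0,0,0]
}}

```text
time_s: 24.1
position: [0.5977, -0.2802, 0.0123]
orientation: [[0.924, -0.383, 0.0], [-0.383, -0.924, -0.0], [0.0, 0.0, -1.0]]
contact_force: [0.3, -0.0, 1.5]
opening: 0.0272
finger_force: 30.0
```

Run:
```python
from h import *
s=readout.get_state();print(s["time_s"],s["position"],yaw(s),s["opening"],s["finger_force"],s["contact_force"])
plan([.5125,0,.13],-22.5,7,(s["position"]+[0,0,.12],yaw(s)))
```

```text
24.1 [ 0.59774361 -0.28022537  0.01229603] -22.49228031335406 0.02721031219760182 30.000352263450623 [ 0.31458827 -0.04821098  1.54812816]
rows 7 [-0.0266 -0.0323  0.0003  0.    ] total turn 0.0
```

{"op": "send_rows", "data": {
  "moves": [0.02,0,0,-0.03,0,0.02,0,0,-0.04,0,0.02,0,0,-0.03,0,0.02,-0.0266,-0.0323,0,0,0.02,-0.0266,-0.0323,0,0,0.02,-0.0266,-0.0323,0,0,0.02,-0.0266,-0.0323,0,0,0.02,-0.0266,-0.0323,0,0,0.02,-0.0266,-0.0323,0,0,0.02,-0.0266,-0.0323,0,0]
}}

```text
time_s: 25.1
position: [0.5113, 0.0014, 0.1121]
orientation: [[0.924, -0.383, 0.0], [-0.383, -0.924, -0.0], [0.0, 0.0, -1.0]]
contact_force: [0.7, 0.3, 0.0]
opening: 0.0272
finger_force: 30.0
```

{"op": "send_rows", "data": {
  "moves": [0.02,0,0,0,0,0.02,0,0,0,0,0.02,0,0,0,0]
}}

```text
time_s: 25.4
position: [0.5124, -0.0014, 0.112]
orientation: [[0.923, -0.384, -0.0], [-0.384, -0.923, -0.001], [0.0, 0.001, -1.0]]
contact_force: [-0.2, -0.7, -0.6]
opening: 0.0271
finger_force: 30.0
```

```bash
sed -i 's/def capfit(p,x0):/def capfit(p,x0,dz=0):/; s/0\*a+z\]/0*a+z+dz]/' fit.py
python3 - <<'E'
from fit import *
s=readout.get_state();print(s["time_s"],s["position"],yaw(s),s["opening"],s["finger_force"],s["contact_force"])
p=cams.read_camera("wrist");dz=s["position"][2]-.0123
x,f=capfit(p,s["position"][:2],dz);print("cap",x,f,dz)
t=cams.read_camera("scene");print("scene",capfit(t,s["position"][:2],dz))
print("tip",proj(p,[.5125,0,.069]),"cap foot",proj(p,[*s["position"][:2],dz]))
c=p["image"][100:300,126:386,::-1];cv2.imwrite("pics/w12.png",cv2.resize(c,(780,600)))
plan([.5125,0,s["position"][2]],-22.5,1)
E
```

```text
25.4 [ 0.5123524  -0.00135587  0.11203939] -22.58134147802575 0.027058460192907426 29.99957263469696 [-0.17612618 -0.6716243  -0.59031194]
cap [ 0.51152591 -0.00095015] 0.18832973704421607 0.0997393934462814
scene (array([ 0.51119399, -0.00341637]), np.float64(0.2744323790720632))
tip [[254.66446784 204.00172518]] cap foot [[256.54727568 217.36382757]]
rows 1 [-0.0004 -0.0012 -0.     -0.002 ] total turn -0.1
```

View pics/w12.png

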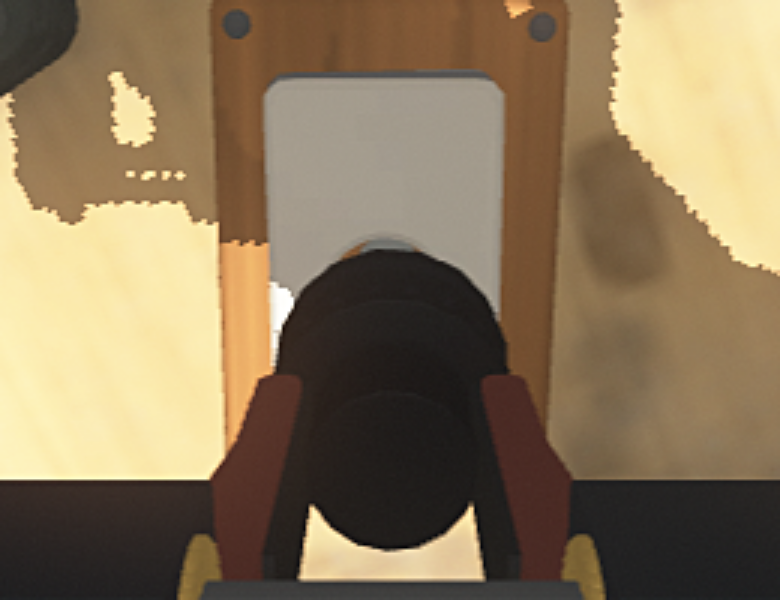

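The cap is upright and centred between the fingers, with its axis over the stud. Descend in guarded steps.

{"op": "send_rows", "data": {
  "moves": [0.02,0.0003,-0.0012,0.012,0,0.02,0,0,0.012,0,0.02,0,0,0.005,0,0.02,0,0,0.003,0,0.02,0,0,0.003,0,0.02,0,0,0,0]
}}

```text
time_s: 26.2
position: [0.5127, 0.001, 0.0768]
orientation: [[0.924, -0.382, -0.0], [-0.382, -0.924, 0.0], [-0.0, 0.0, -1.0]]
contact_force: [0.3, 0.1, -0.4]
opening: 0.0277
finger_force: 30.0
```

{"op": "send_rows", "data": {
  "moves": [0.02,0,0,0.002,0,0.02,0,0,0.002,0,0.02,0,0,0,0]
}}

```text
time_s: 26.5
position: [0.5128, 0.001, 0.0731]
orientation: [[0.924, -0.382, -0.0], [-0.382, -0.924, -0.0], [-0.0, 0.0, -1.0]]
contact_force: [-0.8, 0.6, -1.0]
opening: 0.0279
finger_force: 30.0
```

{"op": "send_rows", "data": {
  "moves": [0.02,0,0,0.001,0,0.02,0,0,0.001,0,0.02,0,0,0,0]
}}

```text
time_s: 26.8
position: [0.5129, 0.0002, 0.0713]
orientation: [[0.924, -0.383, -0.0], [-0.383, -0.924, -0.001], [0.0, 0.001, -1.0]]
contact_force: [-1.1, -2.0, 2.2]
opening: 0.0267
finger_force: 30.0
```

{"op": "send_rows", "data": {
  "moves": [0.02,0,0,0.001,0,0.02,0,0,0.001,0,0.02,0,0,0,0]
}}

```text
time_s: 27.1
position: [0.5136, 0.0001, 0.0703]
orientation: [[0.924, -0.383, 0.001], [-0.383, -0.924, -0.001], [0.002, 0.001, -1.0]]
contact_force: [-2.5, -3.7, 11.3]
opening: 0.0271
finger_force: 30.0
```

{"op": "send_rows", "data": {
  "moves": [0.02,0,0,0.001,0,0.02,0,0,0.001,0,0.02,0,0,0,0]
}}

```text
time_s: 27.4
position: [0.5138, 0.0002, 0.0684]
orientation: [[0.924, -0.383, 0.002], [-0.383, -0.924, -0.001], [0.002, 0.0, -1.0]]
contact_force: [-2.1, -2.7, 10.3]
opening: 0.0278
finger_force: 30.0
```

{"op": "send_rows", "data": {
  "moves": [0.02,-0.0003,0.0003,0.001,0,0.02,0,0,0.001,0,0.02,0,0,0,0]
}}

```text
time_s: 27.7
position: [0.5123, 0.0005, 0.0644]
orientation: [[0.924, -0.383, -0.0], [-0.383, -0.924, 0.0], [-0.0, -0.0, -1.0]]
contact_force: [2.0, -1.9, -9.7]
opening: 0.0275
finger_force: 30.0
```

{"op": "send_rows", "data": {
  "moves": [0.02,0,0,0.001,0,0.02,0,0,0.001,0,0.02,0,0,0,0]
}}

```text
time_s: 28.0
position: [0.5122, 0.0003, 0.0627]
orientation: [[0.924, -0.383, -0.001], [-0.383, -0.924, -0.0], [-0.001, 0.001, -1.0]]
contact_force: [2.2, -3.5, -8.1]
opening: 0.0273
finger_force: 30.0
```

{"op": "send_rows", "data": {
  "moves": [0.02,0,0,0.001,0,0.02,0,0,0.001,0,0.02,0,0,0,0]
}}

```text
time_s: 28.3
position: [0.5125, 0.001, 0.0614]
orientation: [[0.924, -0.382, 0.0], [-0.382, -0.924, 0.0], [0.0, -0.0, -1.0]]
contact_force: [0.8, -1.9, -0.7]
opening: 0.0272
finger_force: 30.0
```

It clicked (the force reversed). It is nearly at the seat, so I'll press gently.

{"op": "send_rows", "data": {
  "moves": [0.02,0,0,0.0006,0,0.02,0,0,0,0,0.02,0,0,0,0]
}}

```text
time_s: 28.6
position: [0.5127, 0.0009, 0.0612]
orientation: [[0.924, -0.382, 0.001], [-0.382, -0.924, -0.0], [0.001, -0.0, -1.0]]
contact_force: [-1.2, -3.1, 5.7]
opening: 0.0275
finger_force: 30.0
```

{"op": "send_rows", "data": {
  "moves": [0.02,0,0,0.0006,0,0.02,0,0,0,0,0.02,0,0,0,0]
}}

```text
time_s: 28.9
position: [0.5128, 0.0009, 0.0612]
orientation: [[0.924, -0.383, 0.001], [-0.383, -0.924, -0.001], [0.001, 0.0, -1.0]]
contact_force: [-5.1, -3.0, 12.4]
opening: 0.0271
finger_force: 30.0
```

{"op": "send_rows", "data": {
  "moves": [0.02,0,0,0.0001,0,0.02,0,0,0,0,0.02,0,0,0,0,0.02,0,0,0,0,0.02,0,0,0,0]
}}

```text
time_s: 29.4
position: [0.5128, 0.0009, 0.0612]
orientation: [[0.924, -0.382, 0.001], [-0.382, -0.924, -0.001], [0.001, 0.0, -1.0]]
contact_force: [-4.5, -2.3, 12.6]
opening: 0.0275
finger_force: 30.0
```

Run:
```python
from h import *
s=readout.get_state();print(s["time_s"],s["position"],s["contact_force"],s["finger_force"])
if 9<s["contact_force"][2]<17: print(ticket.close_job())
```

```text
29.4 [0.51277359 0.00091152 0.0611786 ] [-4.5005304  -2.33480773 12.61425652] 30.00265896320343
the job is handed in; nothing more can be done
None
```

I handed the job in at 29.4 s: the sheet and second tile measured square over the stud, and the cap clicked home and is still gripped and pressed down with about 12.6 N; the judge gave no verdict back.

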